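# Slide the cured board out from under the lamp and clip it down

### The arm

A 7-joint arm with a two-finger parallel gripper is mounted at the origin on the work surface. World frame = base frame: x ahead of the robot, y to its left, z up, the work surface at z = 0. Lengths are in m, angles in rad, forces in N, time in s.
With the tool pointing down it reaches from about 0.425 to 0.925 m from the base axis. Payload 6.8 kg.
Tool frame: the origin (TCP) lies at the very end of the fingers, on their centre line; the grasp point (between the pads) lies 19 mm behind it (r.tcp_to_grasp is the distance from the TCP to the grasp point, in m); z points along the fingers, y is the line along which they close (so a half turn about z gives the same grasp; the last joint's range is limited). The gripper opens to 85 mm and grips with 20 to 120 N. Pads are 22 mm wide; open, the fingers measure 114 mm over their backs; the gripper's body (76 mm by 85 mm) begins 54 mm behind the grasp point. The pads swing forward as they close: fully open they stand 13 mm farther back than shut.
Start: joints at [-1.421, 0.477, 0.022, 1.555, -0.011, 1.109, -0.083], TCP at [0.172, 0.653, 0.231] pointing down, gripper open.
Joint ranges: [-2.96, 2.96], [-0.34, 2.1], [-1.41, 1.46], [0.24, 2.44], [-1.37, 4.51], [0.17, 1.92], [-2.96, 2.96]. Speed limits (rad/s): [2.39, 2.39, 3.14, 3.14, 3.14, 3.14, 3.14].

### API

Orientations are given as a rotation vector (axis times angle).
In Python, from bench import r gives the robot as it stands.
- The arm moves only by the tool step_arm, never from a script. Its argument "moves" is a list of rows, each a list of 7 numbers: the shift along the tool's x, y, z in mm, then the turn, a rotation vector about the tool's x, y, z in rad, then the finger opening in mm, from 0 to 85.4. A call has 1 to 8 rows; each row is the pose to reach, as a shift and turn from the pose commanded when the call began, along the tool's axes at that moment; what a row does not reach only later rows make up. A row lasts 1/10 s, in which the tool goes at most 50 mm and 8.59 degrees, less where a joint would pass 70% of its speed; a pose out of reach is approached as far as the arm can. A call with a gripper value outside its range is refused whole. The fingers move at their own pace and stop on an object; "grip_force" is the grip in N (left out, the last holds). Time passes only in rows, so rows that repeat a pose let the fingers close. It gives the time, the measured TCP pose, the force, the opening and the grip force at its end, in the units of the state.
- r.get_obs(): the state, without advancing time (a new reading comes with each control period).
- r.grab_frame(name): name is "scene" or "side" or "wrist"; returns a dict with "image" (420x560x3 uint8, red, green, blue), "depth" (420x560 float32, m along the optical axis (not along the pixel's ray), 0 where there is no reading), "mtx" (3x3 intrinsics, pixels), "rvec" (rotation vector, rad) and "tvec" (3), from world to camera coordinates, as OpenCV has them. Camera axes: x right, y down, z forward; pixel columns grow to the right and rows downward; lengths in m; the calibration is good to about 2 mm. A picture is of the moment at which its call begins.
- r.hand_in(): hands the job in; it is judged then, once.
The state is a dict: "clock": time; "joints": joint angles; "qvel": joint speeds; "tau": joint torques, N m; "tcp_pos": TCP position; "orientation": TCP orientation; "contact_force": force on the tool from outside, world axes, zero at the start; "moment": the same for the moment, N m; "grip_width": finger opening in m; "gripper_force": force on a finger pad.
Only numpy, scipy, OpenCV 4.12 (cv2) and the standard library are available. Lean on these libraries where they do the work, as an engineer would, in place of code of your own. Each camera call takes 0.05 s, during which the arm holds its last target. There are 200 camera calls.

### The job

The flat black circuit board has finished curing under the UV lamp. Press your fingertips on its top and slide it out along the base plate into the corner of the two low steel stop bars, front edge flush against the front bar and left edge flush against the side bar; then swing the steel clip on the front bar round a quarter turn to its stop so that it points straight in over the board and keeps it there. Keep the board flat on the plate and leave the other things on the bench where they are.

Things in the scene. Friction and masses are not known exactly. Their poses are not given: they have to be found in the camera images.
- station: Curing station, fixed: grey metal base plate 360 (x) x 330 (y) x 10 mm with stop bars in front and a UV lamp over its back half. Origin: middle of the plate's underside; x points from the front stop bar in under the lamp (away from the robot), y to the left, z up. 'Station' numbers below are in this frame, mm.
- lamp_front (a point): Lower front edge of the UV lamp, mid-width: station (5, 0, 120). The lamp is a bridge open at front and back: body over x 5 to 170, underside at z 120, top about z 175, on two side plates whose inner faces are at y +145 and -145. A knob on its front face (y 115, z 142) stands 12 mm proud.
- stop_corner (a point): Inner corner of the two steel stop bars, on the plate's top: station (-145, 100, 10). Front bar: inner face x -145, 12 mm wide, y -60 to 112. Side bar: inner face y 100, 12 mm wide, x -157 to -60. Both 6 mm high (top z 16).
- board: Black circuit board 100 (x) x 150 (y) x 3 mm, about 100 g, smooth, sliding easily on the plate; origin: middle of its underside. Starts mostly under the lamp, front edge 10 to 25 mm out towards the robot, turned up to 0.15 rad. In the corner its origin is at station (-95, 25, 10), its x along station x. Fingertips pressed on top with 5 to 15 N drag it without slipping.
- clip (a joint): Angle of the swing clip, rad: 0 lies along the front bar pointing left (station +y), grows clockwise seen from above, the tab going away from the robot; 1.57 points straight in (station +x). Range -0.5 to 1.65 (stop); starts at -0.4 to 0.3. Light friction, under 1 N at the tab; stays where left.
- clip_pivot (a point): Vertical pivot of the clip, on the front bar: station (-151, 60, 18). The clip is a dark steel strip 14 mm wide, 3 mm thick, underside at z 18, so it swings 5 mm clear over the board; it reaches 54 mm from the pivot.
- clip_tab (a point): Middle of the clip's black upright finger tab, 45 mm from the pivot: 14 mm along the clip, 10 mm thick, 20 mm high, station z 21 to 41 (this point z 31). Push it sideways or pinch it.
- solder_spool: Bystander: grey solder spool standing on its flange, 56 mm across, 36 mm high, right of the station; origin: middle of its underside.
- tweezers: Bystander: steel tweezers, 125 mm long, lying right of the station; origin: middle, on the bench.
- flux_tin: Bystander: round metal tin, 55 mm across, 20 mm high, standing on the base plate's front right corner (near the robot); origin: middle of its underside.
- screwdriver: Bystander: screwdriver with a grey handle, 160 mm long, lying left of the station; origin: near its middle, on the bench.
- multimeter: Bystander: orange and black multimeter, 180 x 86 mm and about 50 mm high, lying far left; origin: middle of its underside.
- pouch_battery: Bystander: flat silver battery, 90 x 60 x 6 mm, lying in the black keyboard case far right; origin: middle of its underside.
Mind the look-alikes: they are no part of the job. Leave any green look-alike of the board alone.

How it is judged:
On the way, in this order (a step that is already met when the one before it is completed fails the run):
1. the board lies flush in the corner of the two stop bars (x of board in the frame of station below -0.091 m and y of board in the frame of station above 0.021 m and angle between the x axis of board and the x axis of station, either way round below 0.04 rad and z of board in the frame of station below 0.0125 m), for 0.2 s.
2. the clip is swung in over the board (value of joint clip above 1.3 rad), for 0.2 s.
At the end, for the whole second after the job is handed in: The board lies flat on the base plate in the corner, within 4 mm of each stop bar and squared to them within 0.04 rad, at rest; the clip points in over it (clip angle above 1.3 rad) (all of step 1 and x of board in the frame of station above -0.099 m and y of board in the frame of station below 0.029 m and angle between board's own z axis and vertical below 0.03 rad and linear speed of board below 0.01 m/s and value of joint clip above 1.3 rad); the robot touches nothing.
It fails at once if the board is lifted or tipped off the plate (angle between board's own z axis and vertical above 0.2 rad or z of board in the frame of station above 0.03 m).
It fails at once if another thing on the bench is moved more than 20 mm (distance of any of solder_spool, tweezers, flux_tin, screwdriver, multimeter, pouch_battery from where it was at the start of the episode above 0.02 m).
It also fails if it takes over 61 s, if anything falls off the work surface, if the arm or the gripper's body presses on something with over 40 N, if the wrist force passes 120 N, or if a joint passes its speed limit or range.

## Working session

There is one attempt and no reset: what is moved stays moved. The work goes in short steps, Python scripts to look and compute and a tool call to move; the robot and the scene stay as the last step left them, time stands still between calls to the robot, and variables do not carry over. Pictures are saved under pics/ and viewed, at most 10 in all, crops included, and the job is handed in when it is done.

Besides the shell and the picture viewer there is one more tool, called after ">>>" by a JSON object that holds its "method" and its "body". step_arm: Moves the arm, as the interface text tells. Its arguments: {"type":"object","properties":{"moves":{"type":"array","items":{"type":"array","items":{"type":"number"}}},"grip_force":{"type":"number"}},"required":["moves"]}

```bash
mkdir -p pics; ls; cat > h.py <<'E'
import numpy as np,cv2
from bench import r
def snap(name,fn):
    f=r.grab_frame(name); cv2.imwrite('pics/'+fn+'.png',f['image'][:,:,::-1]); np.savez('pics/'+fn+'.npz',**f); return f
def load(fn): return dict(np.load('pics/'+fn+'.npz'))
def unproj(f,u,v,d=None):
    u=np.asarray(u,float);v=np.asarray(v,float)
    if d is None: d=f['depth'][v.astype(int),u.astype(int)]
    K=f['mtx']; p=np.stack([(u-K[0,2])/K[0,0]*d,(v-K[1,2])/K[1,1]*d,d+0*u],-1)
    R=cv2.Rodrigues(f['rvec'])[0]; return (p-f['tvec'].ravel())@R
def onplane(f,u,v,z):
    a=unproj(f,u,v,np.ones(np.shape(u))); R=cv2.Rodrigues(f['rvec'])[0]; c=-R.T@f['tvec'].ravel()
    return c+(a-c)*((z-c[2])/(a[...,2]-c[2]))[...,None]
E
python3 - <<'E'
from h import *
for n in('scene','side'):
    f=snap(n,n+'0'); R=cv2.Rodrigues(f['rvec'])[0]; print(n,-R.T@f['tvec'].ravel(),R[2])
o=r.get_obs();print({k:np.round(v,3) for k,v in o.items()})
E
```

```text
pics
scene [ 1.0446435  -0.39465607  1.13993006] [-0.43060106  0.29756851 -0.85207729]
side [ 0.50235069 -0.73547086  1.00082505] [-0.00163204  0.60324156 -0.79755687]
{'clock': np.float64(0.1), 'joints': array([-1.421,  0.478,  0.022,  1.556, -0.012,  1.109, -0.083]), 'qvel': array([-0.002, -0.002,  0.001, -0.001,  0.   ,  0.001,  0.001]), 'tau': array([ 4.0000e-03, -5.9776e+01,  1.6140e+00, -2.8195e+01,  1.3000e-02,
        5.0000e-03, -0.0000e+00]), 'tcp_pos': array([0.172, 0.652, 0.23 ]), 'orientation': array([-4.040e-01, -3.115e+00,  3.000e-03]), 'contact_force': array([ 0.252, -0.133, -0.703]), 'moment': array([ 0.015, -0.009, -0.024]), 'gripper_force': np.float64(0.0), 'grip_width': np.float64(0.085)}
```

View pics/scene0.png

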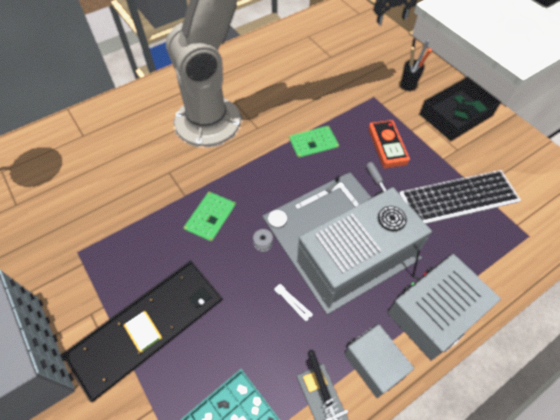

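View pics/side0.png

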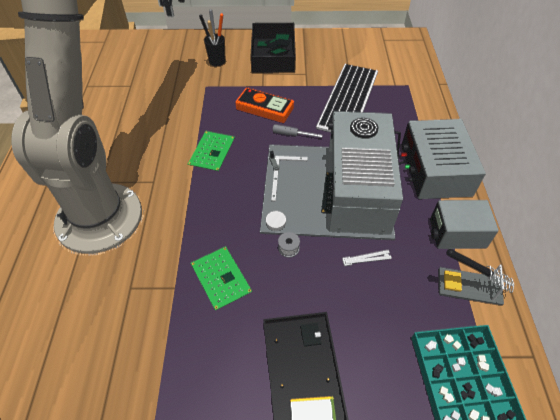

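The station sits around side px (262–400, 110–235): stop bars near (275,155)–(275,200), the board's dark front edge near (328,190). I'll enlarge that area.

```bash
python3 - <<'E'
from h import *
im=cv2.imread('pics/side0.png')[135:245,250:360]
cv2.imwrite('pics/c1.png',cv2.resize(im,None,fx=5.4,fy=5.4,interpolation=cv2.INTER_CUBIC))
E
```

```text
(no output)
```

View pics/c1.png

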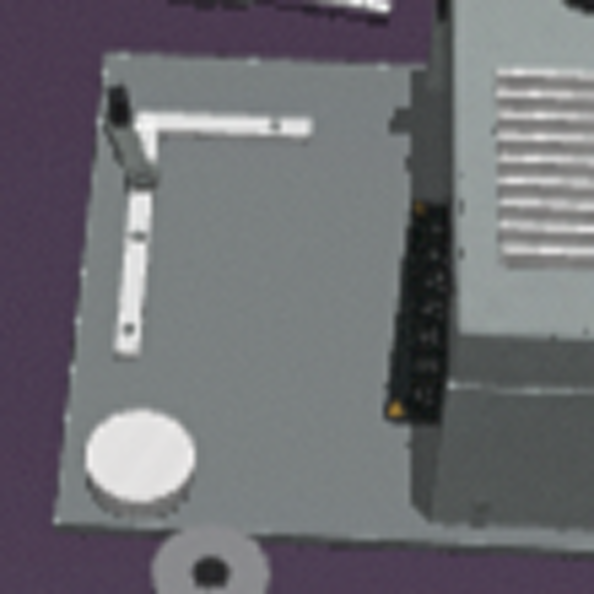

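The crop shows plate corners at crop (105,53) and (55,522), the bars meeting at about (155,135), and the clip tilted outward with its tab at (120,105). The board's front edge runs from (415,203) to (387,415).

```bash
python3 - <<'E'
from h import *
from scipy.optimize import least_squares
f=load('side0')
P=np.array([[-180,165,10],[-180,-165,10],[-60,112,16],[-60,100,16],[-157,-60,16],[-145,-60,16]])/1e3
c=np.array([[105,53],[55,522],[313,118],[313,135],[115,352],[138,352]])/5.4+[250,135]
def T(x,P): 
    a=x[2];R=np.array([[np.cos(a),-np.sin(a),0],[np.sin(a),np.cos(a),0],[0,0,1]]);return P@R.T+[x[0],x[1],0]
def res(x): return (cv2.projectPoints(T(x,P),f['rvec'],f['tvec'],f['mtx'],None)[0][:,0]-c).ravel()
s=least_squares(res,[.6,0,0]);x=s.x;print(x,s.fun.round(2))
np.save('st.npy',x)
def inv(p): 
    a=x[2];return (p-[x[0],x[1],0])@np.array([[np.cos(a),-np.sin(a),0],[np.sin(a),np.cos(a),0],[0,0,1]])
def st(cu,z): q=np.array(cu)/5.4+[250,135];return inv(onplane(f,q[...,0],q[...,1],z))*1e3
print('board',st([[415,203],[387,415]],.013).round(1))
print('clip tab top',st([[118,92]],.041).round(1),'clip pivot end',st([[145,183]],.021).round(1))
for n,p in dict(lampfront=[5,0,120],corner=[-145,100,10],bt=[-95,25,10],pivot=[-151,60,18]).items(): print(n,T(x,np.array(p)/1e3).round(4))
E
```

```text
[ 0.63882345  0.09487843 -0.06820425] [ 0.21 -0.27 -0.12  0.   -0.23  0.32 -0.34  0.06  0.23 -0.14  0.24  0.06]
board [[ -1.9  55.5  13. ]
 [-16.  -90.6  13. ]]
clip tab top [[-167.9  102.6   41. ]] clip pivot end [[-149.8   54.    21. ]]
lampfront [0.6438 0.0945 0.12  ]
corner [0.501  0.2045 0.01  ]
bt [0.5457 0.1263 0.01  ]
pivot [0.4923 0.165  0.018 ]
```

```bash
cat > g.py <<'E'
import sys
from h import *
from scipy.spatial.transform import Rotation as Ro
# usage: g.py x y z tilt yaw [more groups]; station mm, tilt fingers forward rad -> rows relative to present pose
S=np.load('st.npy'); Rs=Ro.from_euler('z',S[2]); o=r.get_obs()
p=o['tcp_pos'];R=Ro.from_rotvec(o['orientation'])
inv=lambda q:Rs.inv().apply(q-[S[0],S[1],0])*1e3
rel=(Rs.inv()*R).as_matrix()
print('t',round(float(o['clock']),2),'TCP st',inv(p).round(1),'tilt',np.arctan2(rel[0,2],-rel[2,2]).round(3),'yaw',np.arctan2(-rel[0,1],rel[1,1]).round(3),'F',Rs.inv().apply(o['contact_force']).round(1),'j',o['joints'].round(2),'w',o['grip_width'].round(3))
a=np.array(sys.argv[1:],float).reshape(-1,5)
for x,y,z,t,w in a:
    G=Rs*Ro.from_euler('z',w)*Ro.from_euler('y',-t)*Ro.from_matrix(np.diag([-1,1,-1]))
    q=Rs.apply(np.array([x,y,z])/1e3)+[S[0],S[1],0]
    print((R.inv().apply(q-p)*1e3).round(1),(R.inv()*G).as_rotvec().round(3))
E
python3 g.py -75 -25 200 0 0 -75 -25 150 .785 0
```

```text
Traceback (most recent call last):
  File "g.py", line 9, in <module>
    print('t',round(float(o['clock']),2),'TCP st',inv(p).round(1),'tilt',np.arctan2(rel[0,2],-rel[2,2]).round(3),'yaw',np.arctan2(-rel[0,1],rel[1,1]).round(3),'F',Rs.inv().apply(o['contact_force']).round(1),'j',o['joints'].round(2),'w',o['grip_width'].round(3))
                                                                                                                                                                                                                                            ^^^^^^^^^^^^^^^^^^^^^
AttributeError: 'float' object has no attribute 'round'
```

```bash
sed -i "s/o\['grip_width'\].round(3)/round(float(o['grip_width']),3)/" g.py; python3 g.py -75 -25 200 0 0 -75 -25 150 .785 0
```

```text
t 0.1 TCP st [-503.8  524.2  230.4] tilt -0.0 yaw -0.19 F [ 0.3 -0.1 -0.7] j [-1.42  0.48  0.02  1.56 -0.01  1.11 -0.08] w 0.085
[-524.6 -458.5   31.2] [-0.002 -0.    -0.19 ]
[-524.6 -458.4   81.2] [-0.076 -0.783 -0.179]
```

>>> {"method": "step_arm", "body": {"moves": [[-262, -229, 10, 0, 0, -0.19, 40], [-262, -229, 10, 0, 0, -0.19, 40], [-525, -458, 31, 0, 0, -0.19, 40], [-525, -458, 31, 0, 0, -0.19, 40], [-525, -458, 31, 0, 0, -0.19, 40], [-525, -458, 31, 0, 0, -0.19, 40], [-525, -458, 31, 0, 0, -0.19, 40], [-525, -458, 31, 0, 0, -0.19, 40]]}}

```text
clock: 0.9
tcp_pos: [0.3969, 0.3199, 0.2141]
orientation: [-0.106, -3.14, 0.0]
contact_force: [1.6, 0.4, 0.2]
grip_width: 0.04
gripper_force: 0.0
```

```bash
python3 g.py -75 -25 150 .785 0
```

```text
t 0.9 TCP st [-256.7  208.   214.1] tilt -0.0 yaw 0.0 F [1.6 0.5 0.2] j [-0.9   0.22  0.11  1.97 -0.03  0.95  0.73] w 0.04
[-181.6 -233.1   64.1] [ 0.    -0.785  0.   ]
```

>>> {"method": "step_arm", "body": {"moves": [[-182, -233, 40, 0, -0.785, 0, 40], [-182, -233, 40, 0, -0.785, 0, 40], [-182, -233, 40, 0, -0.785, 0, 40], [-182, -233, 40, 0, -0.785, 0, 40], [-182, -233, 60, 0, -0.785, 0, 40], [-182, -233, 64, 0, -0.785, 0, 40], [-182, -233, 64, 0, -0.785, 0, 40], [-182, -233, 64, 0, -0.785, 0, 40]]}}

```text
clock: 1.7
tcp_pos: [0.5386, 0.1053, 0.1708]
orientation: [0.095, 2.425, -0.122]
contact_force: [1.4, -0.5, 0.5]
grip_width: 0.0402
gripper_force: 0.0
```

```bash
python3 g.py -30 -25 70 .785 0 12 -25 40 .785 0; python3 -c "
from h import *
snap('wrist','w1')"
```

```text
t 1.7 TCP st [-100.7    3.6  170.8] tilt 0.715 yaw -0.033 F [ 1.4 -0.4  0.5] j [-0.6   0.19  0.01  2.4   1.6   0.47 -0.55] w 0.04
[ 13.  -19.9 124.1] [-0.068 -0.07   0.018]
[  1.  -16.6 174.2] [-0.068 -0.07   0.018]
```

View pics/w1.png

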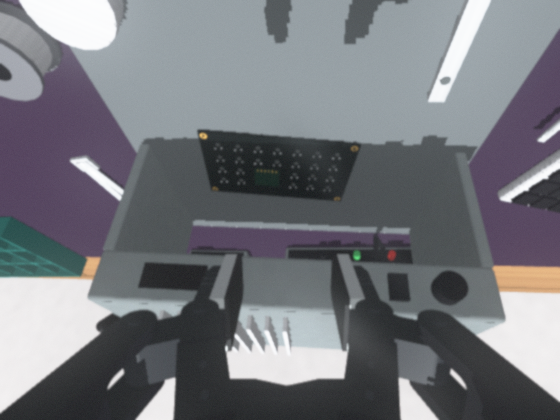

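The wrist view shows the whole board under the lamp. Its front corners are at (201,132) and (359,145), and the back corners at (338,202) and (212,190). The fingertips are above the lamp edge.

```bash
cat > st.py <<'E'
from h import *
S=np.load('st.npy');c,s=np.cos(S[2]),np.sin(S[2])
def stn(fn,px,z): 
    q=np.array(px,float); return ((onplane(load(fn),q[:,0],q[:,1],z)-[S[0],S[1],0])@np.array([[c,-s,0],[s,c,0],[0,0,1]])*1e3).round(1)
E
python3 -c "
from st import *
print(stn('w1',[[201,132],[359,145],[338,202],[212,190],[430,98]],.013))"
```

```text
[[-15.9 -87.2  13. ]
 [ -3.7  57.   13. ]
 [ 98.2  47.2  13. ]
 [ 81.8 -98.5  13. ]
 [-60.7 102.9  13. ]]
```

>>> {"method": "step_arm", "body": {"moves": [[13, -20, 60, -0.068, -0.07, 0.018, 40], [13, -20, 80, -0.068, -0.07, 0.018, 40], [13, -20, 100, -0.068, -0.07, 0.018, 40], [13, -20, 110, -0.068, -0.07, 0.018, 40], [13, -20, 110, -0.068, -0.07, 0.018, 40], [13, -20, 110, -0.068, -0.07, 0.018, 40], [13, -20, 110, -0.068, -0.07, 0.018, 40]]}}

```text
clock: 2.45
tcp_pos: [0.598, 0.073, 0.0824]
orientation: [0.083, 2.355, -0.036]
contact_force: [0.4, -0.0, 0.8]
grip_width: 0.0396
gripper_force: 0.0
```

```bash
python3 g.py -30 -25 70 .785 0 12 -25 40 .785 0
```

```text
t 2.45 TCP st [-39.3 -24.6  82.4] tilt 0.785 yaw -0.003 F [ 0.4 -0.   0.8] j [-0.24  0.48 -0.19  2.39  2.39  0.6  -1.2 ] w 0.04
[ 2.2 -0.4 15.4] [-0.003  0.    -0.001]
[-6.3 -0.2 66.3] [-0.003  0.    -0.001]
```

>>> {"method": "step_arm", "body": {"moves": [[-3, 0, 30, 0, 0, 0, 40], [-5, 0, 50, 0, 0, 0, 40], [-6, 0, 66, 0, 0, 0, 40], [-6, 0, 66, 0, 0, 0, 40], [-6, 0, 66, 0, 0, 0, 40]]}}

```text
clock: 2.95
tcp_pos: [0.6485, 0.0696, 0.0401]
orientation: [0.083, 2.355, -0.035]
contact_force: [-0.0, -0.6, -0.1]
grip_width: 0.0399
gripper_force: 0.0
```

```bash
python3 g.py 12 -25 30 .785 0 12 -25 20 .785 0
```

```text
t 2.95 TCP st [ 11.4 -24.6  40.1] tilt 0.785 yaw -0.002 F [ 0.  -0.6 -0.1] j [-0.19  0.62 -0.19  2.28  2.48  0.62 -1.22] w 0.04
[ 6.7 -0.4  7.6] [-0.002  0.    -0.001]
[13.8 -0.4 14.6] [-0.002  0.    -0.001]
```

>>> {"method": "step_arm", "body": {"moves": [[6, 0, 6, 0, 0, 0, 40], [9, 0, 9, 0, 0, 0, 40], [11, 0, 11, 0, 0, 0, 40], [11, 0, 11, 0, 0, 0, 40]]}}

```text
clock: 3.35
tcp_pos: [0.6482, 0.0686, 0.0222]
orientation: [0.084, 2.358, -0.036]
contact_force: [0.1, 0.4, -0.7]
grip_width: 0.0398
gripper_force: 0.0
```

>>> {"method": "step_arm", "body": {"moves": [[2, 0, 2, 0, 0, 0, 40], [2, 0, 2, 0, 0, 0, 40]]}}

```text
clock: 3.55
tcp_pos: [0.6485, 0.0686, 0.0196]
orientation: [0.084, 2.357, -0.036]
contact_force: [0.5, 0.2, 0.0]
grip_width: 0.0399
gripper_force: 0.0
```

>>> {"method": "step_arm", "body": {"moves": [[2, 0, 2, 0, 0, 0, 40], [2, 0, 2, 0, 0, 0, 40]]}}

```text
clock: 3.75
tcp_pos: [0.6494, 0.0687, 0.0178]
orientation: [0.084, 2.355, -0.036]
contact_force: [0.3, 0.2, 2.5]
grip_width: 0.0399
gripper_force: 1.4
```

Contact at about z 18.

>>> {"method": "step_arm", "body": {"moves": [[0.7, 0, 0.7, 0, 0, 0, 40], [0.7, 0, 0.7, 0, 0, 0, 40]]}}

```text
clock: 3.95
tcp_pos: [0.65, 0.0687, 0.0177]
orientation: [0.084, 2.353, -0.036]
contact_force: [-2.1, -0.3, 8.1]
grip_width: 0.0401
gripper_force: 4.1
```

>>> {"method": "step_arm", "body": {"moves": [[3, 1, -3, -0.005, 0, -0.005, 40], [9, 4, -9, -0.015, 0, -0.015, 40], [16, 8, -16, -0.025, 0, -0.025, 40], [23, 12, -23, -0.035, 0, -0.035, 40], [30, 16, -30, -0.045, 0, -0.045, 40], [37, 20, -37, -0.055, 0, -0.055, 40], [44, 24, -44, -0.06, 0, -0.06, 40], [48, 26, -48, -0.06, 0, -0.06, 40]]}}

```text
clock: 4.75
tcp_pos: [0.5836, 0.0996, 0.0177]
orientation: [-0.016, 2.354, 0.006]
contact_force: [2.5, -0.4, 6.5]
grip_width: 0.0397
gripper_force: 3.4
```

```bash
python3 g.py; python3 -c "
from h import *
f=snap('wrist','w2')"
```

```text
t 4.75 TCP st [-55.4   1.   17.7] tilt 0.786 yaw 0.081 F [ 2.5 -0.2  6.5] j [-0.2   0.65 -0.28  2.41  2.55  0.78 -1.3 ] w 0.04
```

View pics/w2.png

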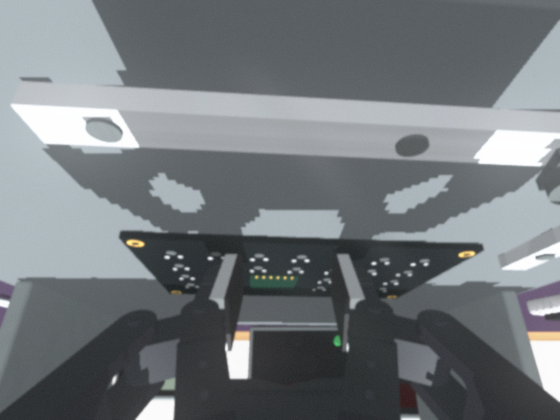

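The board came along. Its front corners are at (121,233) and (483,246), and the front bar lies ahead at v≈85–170.

```bash
python3 -c "
from st import *
print(stn('w2',[[121,233],[483,246]],.013), stn('w2',[[18,83],[45,146],[137,148]],.016))"; python3 g.py -100 1 120 0 0
```

```text
[[-83.8 -63.8  13. ]
 [-81.3  80.4  13. ]] [[-162.8  -54.6   16. ]
 [-143.7  -59.8   16. ]
 [-144.6  -39.6   16. ]]
t 4.8 TCP st [-56.1   1.3  17.6] tilt 0.786 yaw 0.082 F [-2.3 -0.4 11.1] j [-0.2   0.65 -0.28  2.41  2.55  0.78 -1.3 ] w 0.04
[ -41.6    3.3 -103.3] [0.032 0.787 0.078]
```

>>> {"method": "step_arm", "body": {"moves": [[-15, 0, -15, 0, 0, 0, 40], [-42, 3, -103, 0, 0, 0, 40], [-42, 3, -103, 0.01, 0.2, 0.03, 40], [-42, 3, -103, 0.032, 0.787, 0.078, 40], [-42, 3, -103, 0.032, 0.787, 0.078, 40], [-42, 3, -103, 0.032, 0.787, 0.078, 40], [-42, 3, -103, 0.032, 0.787, 0.078, 40], [-42, 3, -103, 0.032, 0.787, 0.078, 40]]}}

```text
clock: 5.6
tcp_pos: [0.5433, 0.0812, 0.1092]
orientation: [0.059, 2.699, -0.192]
contact_force: [-0.1, -1.1, 0.1]
grip_width: 0.0397
gripper_force: 0.0
```

```bash
python3 g.py -52 10 30 0 0 -52 10 20 0 0
```

```text
t 5.6 TCP st [-94.4 -20.2 109.2] tilt 0.443 yaw -0.004 F [-0.1 -1.1  0.1] j [-0.22  0.33 -0.27  2.24  1.07  0.47  0.12] w 0.04
[-6.3 40.1 85.6] [-0.125  0.44   0.024]
[-2.1 41.3 94.6] [-0.125  0.44   0.024]
```

>>> {"method": "step_arm", "body": {"moves": [[-10, 30, 0, -0.125, 0.44, 0.024, 40], [-10, 30, 0, -0.125, 0.44, 0.024, 40], [-10, 30, 0, -0.125, 0.44, 0.024, 40], [-10, 30, 0, -0.125, 0.44, 0.024, 40], [-10, 30, 0, -0.125, 0.44, 0.024, 40], [-10, 30, 0, -0.125, 0.44, 0.024, 40], [-10, 30, 0, -0.125, 0.44, 0.024, 40]]}}

```text
clock: 6.3
tcp_pos: [0.5543, 0.1108, 0.1093]
orientation: [0.105, 3.136, -0.002]
contact_force: [-0.3, 0.9, -0.2]
grip_width: 0.0398
gripper_force: 0.0
```

```bash
python3 g.py -52 10 30 0 0 -52 10 20 0 0
```

```text
t 6.3 TCP st [-85.4  10.2 109.3] tilt 0.003 yaw 0.001 F [-0.3  0.8 -0.2] j [ 0.09  0.5  -0.52  1.9   0.33  0.83  0.91] w 0.04
[-33.1  -0.1  79.4] [-0.001  0.003  0.001]
[-33.1  -0.1  89.4] [-0.001  0.003  0.001]
```

>>> {"method": "step_arm", "body": {"moves": [[-33, 0, 40, 0, 0.003, 0, 40], [-33, 0, 75, 0, 0.003, 0, 40], [-33, 0, 90, 0, 0.003, 0, 40], [-33, 0, 97, 0, 0.003, 0, 40], [-33, 0, 97, 0, 0.003, 0, 40], [-33, 0, 97, 0, 0.003, 0, 40]]}}

```text
clock: 6.9
tcp_pos: [0.5897, 0.109, 0.0146]
orientation: [0.106, 3.137, 0.001]
contact_force: [0.2, 0.4, 0.6]
grip_width: 0.0401
gripper_force: 0.0
```

>>> {"method": "step_arm", "body": {"moves": [[0, 0, 2, 0, 0, 0, 40], [0, 0, 2, 0, 0, 0, 40]]}}

```text
clock: 7.1
tcp_pos: [0.5898, 0.1082, 0.012]
orientation: [0.108, 3.138, 0.001]
contact_force: [0.2, -0.7, -0.4]
grip_width: 0.0401
gripper_force: 0.0
```

>>> {"method": "step_arm", "body": {"moves": [[0, 0, 2, 0, 0, 0, 40], [0, 0, 2, 0, 0, 0, 40]]}}

```text
clock: 7.3
tcp_pos: [0.5904, 0.1084, 0.0116]
orientation: [0.109, 3.137, 0.0]
contact_force: [-4.8, -1.2, 16.8]
grip_width: 0.0401
gripper_force: 8.5
```

>>> {"method": "step_arm", "body": {"moves": [[0, 0, 1.5, 0, 0, 0, 40], [0, 0, 1.5, 0, 0, 0, 40]]}}

```text
clock: 7.5
tcp_pos: [0.5909, 0.1086, 0.0115]
orientation: [0.109, 3.136, -0.0]
contact_force: [-7.8, -2.4, 28.2]
grip_width: 0.04
gripper_force: 14.2
```

>>> {"method": "step_arm", "body": {"moves": [[0, 0, -2, 0, 0, 0, 40], [3, 1, -2, 0, 0, 0, 40], [12, 3, -2, 0, 0, -0.005, 40], [22, 6, -2, 0, 0, -0.01, 40], [32, 8, -2, 0, 0, -0.017, 40], [42, 11, -2, 0, 0, -0.017, 40], [52, 13, -2, 0, 0, -0.017, 40], [55, 14, -2, 0, 0, -0.017, 40]]}}

```text
clock: 8.3
tcp_pos: [0.5376, 0.1267, 0.0116]
orientation: [0.081, 3.134, 0.002]
contact_force: [2.9, -1.1, 9.9]
grip_width: 0.0402
gripper_force: 4.8
```

```bash
python3 g.py; python3 -c "
from h import *
snap('wrist','w3')"
```

```text
t 8.3 TCP st [-103.1   24.9   11.6] tilt 0.006 yaw 0.017 F [ 2.9 -0.9  9.9] j [ 0.    0.62 -0.44  1.98  0.44  0.63  0.79] w 0.04
```

View pics/w3.png

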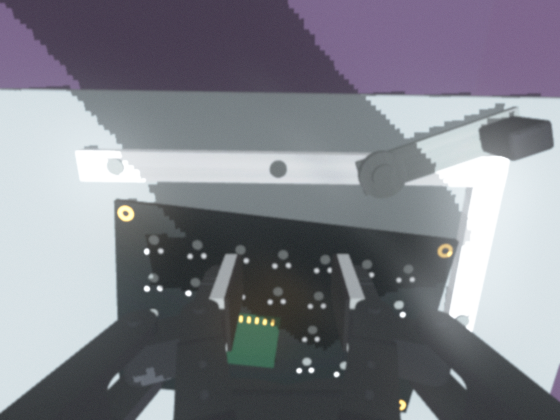

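The board is turned: front corners at (116,199) and (457,240), while the front bar's inner edge runs level at v≈184.

```bash
python3 -c "
from st import *
b=stn('w3',[[116,199],[457,240]],.013);print(b,stn('w3',[[79,183],[470,187]],.016))
e=b[1]-b[0];a=np.arctan2(-e[0],e[1]);print(a,b[:,:2].mean(0)+50*np.array([np.cos(a),np.sin(a)]))"
```

```text
[[-136.4  -47.5   13. ]
 [-119.7   99.7   13. ]] [[-144.   -60.1   16. ]
 [-144.8   99.4   16. ]]
-0.11296806312843001 [-78.36870543  20.46360313]
```

>>> {"method": "step_arm", "body": {"moves": [[1, 0, 0, 0, 0, -0.03, 40], [4, 0, 0, 0, 0, -0.06, 40], [7, 0, 0, 0, 0, -0.09, 40], [10, 1, 0, 0, 0, -0.113, 40], [13, 2, 0, 0, 0, -0.113, 40], [16, 3, 0, 0, 0, -0.113, 40], [18, 4, 0, 0, 0, -0.113, 40], [18, 4, 0, 0, 0, -0.113, 40]]}}

```text
clock: 9.15
tcp_pos: [0.5209, 0.1308, 0.0116]
orientation: [-0.094, 3.133, 0.001]
contact_force: [2.7, -1.9, 11.3]
grip_width: 0.0399
gripper_force: 5.8
```

```bash
python3 g.py; python3 -c "
from h import *
snap('wrist','w4')"
```

```text
t 9.15 TCP st [-120.1   27.8   11.6] tilt 0.007 yaw 0.128 F [ 2.8 -1.7 11.3] j [ 0.01  0.61 -0.47  2.02  0.47  0.62  0.85] w 0.04
```

View pics/w4.png

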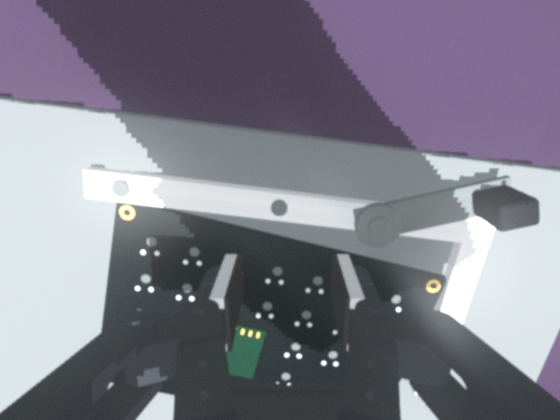

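The board is nearer the bar but still turned: holes at (127,212) and (433,286), corners about (117,203) and (446,273).

```bash
python3 -c "
from st import *
for fn,px in(('w3',[[125,213],[445,251]]),('w4',[[127,212],[433,286]]),('w4',[[117,203],[446,273]])):
  b=stn(fn,px,.013);e=b[1]-b[0];print(b,np.arctan2(-e[0],e[1]),np.linalg.norm(e),stn('w4',[[85,199],[458,240]],.016))"
```

```text
[[-130.1  -44.5   13. ]
 [-114.3   95.2   13. ]] -0.11262092927737631 140.5906469150775 [[-144.6  -59.1   16. ]
 [-146.2   98.9   16. ]]
[[-139.7  -43.3   13. ]
 [-121.1   95.8   13. ]] -0.1329282333194922 140.33805613588922 [[-144.6  -59.1   16. ]
 [-146.2   98.9   16. ]]
[[-143.3  -47.4   13. ]
 [-128.4   99.9   13. ]] -0.10081120189654039 148.05168016608255 [[-144.6  -59.1   16. ]
 [-146.2   98.9   16. ]]
```

>>> {"method": "step_arm", "body": {"moves": [[-2, -3, 0, 0, 0, 0, 40], [-4, -6, 0, 0, 0, 0, 40], [-5, -9, 0, 0, 0, 0, 40], [-5, -9, 0, 0, 0, 0, 40], [-5, -9, -10, 0, 0, 0, 70], [-5, -9, -30, 0, 0, 0, 70], [-5, -9, -30, 0, 0, 0, 70]]}}

```text
clock: 9.9
tcp_pos: [0.5247, 0.1225, 0.0418]
orientation: [-0.095, 3.136, 0.001]
contact_force: [-0.3, 0.1, 0.1]
grip_width: 0.0696
gripper_force: 0.0
```

```bash
python3 g.py -95 25 25 0 -0.12 -95 25 12 0 -.12; python3 -c "
from h import *
snap('wrist','w5')"
```

```text
t 9.9 TCP st [-115.8   19.7   41.8] tilt 0.004 yaw 0.129 F [-0.3  0.1  0.1] j [ 0.05  0.57 -0.51  2.    0.43  0.68  0.91] w 0.07
[-21.2   2.5  16.9] [0.001 0.004 0.249]
[-21.2   2.5  29.9] [0.001 0.004 0.249]
```

View pics/w5.png

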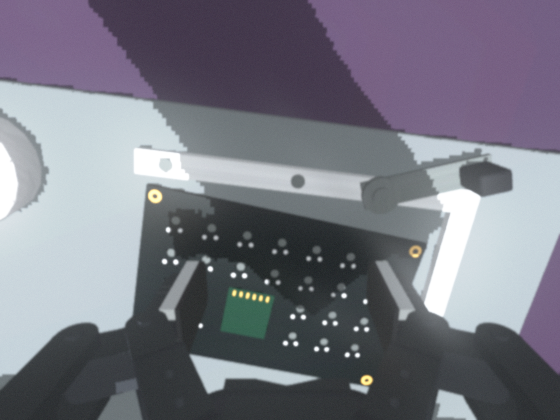

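The board moved right of the side bar but is still turned. Its gold holes are at (155,196), (416,252) and (367,380). From here I'll detect those holes by colour.

```bash
cat > holes.py <<'E'
import sys
from st import *
fn=sys.argv[1]
if len(sys.argv)<3: snap('wrist',fn)
h=cv2.cvtColor(load(fn)['image'],cv2.COLOR_RGB2HSV)
m=cv2.inRange(h,(12,120,110),(32,255,255));m=cv2.morphologyEx(m,cv2.MORPH_CLOSE,np.ones((7,7)))
n,_,s,c=cv2.connectedComponentsWithStats(m)
k=[i for i in range(1,n) if s[i,4]>25]
for i in k: print(c[i].round(1),s[i,4],stn(fn,[c[i]],.013)[0])
E
for i in w3 w4 w5; do echo $i; python3 holes.py $i x; done
```

```text
w3
[401.8 404.2] 46 [-25.4  86.6  13. ]
w4
w5
[366.2 379.6] 96 [-30.3  80.5  13. ]
```

```bash
sed -i 's/(12,120,110),(32,255,255)/(12,70,60),(35,255,255)/' holes.py
for i in w3 w4 w5; do echo $i; python3 holes.py $i x; done
python3 -c "
from st import *
b=stn('w5',[[155,196],[416,252],[367,380]],.013);print(b);e=b[1]-b[0];print(np.arctan2(-e[0],e[1]))"
```

```text
w3
[125.3 213. ] 233 [-130.1  -44.4   13. ]
[444.7 250.5] 164 [-114.5   95.1   13. ]
[256.3 320.2] 288 [-76.5  11.   13. ]
[401.9 404.4] 79 [-25.3  86.7  13. ]
w4
[126.7 213.1] 186 [-139.2  -43.4   13. ]
[433. 286.] 160 [-121.1   95.8   13. ]
[249.  332.8] 159 [-84.5  14.3  13. ]
w5
[154.5 195.6] 162 [-133.4  -50.4   13. ]
[414.9 251.1] 116 [-119.8   89.1   13. ]
[250.5 295.9] 248 [-80.7   3.9  13. ]
[366.2 379.7] 123 [-30.3  80.5  13. ]
[[-133.2  -50.2   13. ]
 [-119.4   89.9   13. ]
 [ -30.1   81.    13. ]]
-0.098184344845006
```

```bash
python3 g.py -90 25 18 0 -0.1
```

```text
t 9.95 TCP st [-116.3   19.4   40.7] tilt 0.003 yaw 0.129 F [ 0.2 -1.  -1.1] j [ 0.05  0.57 -0.5   2.    0.43  0.68  0.91] w 0.07
[-26.8   2.2  22.8] [0.001 0.003 0.229]
```

>>> {"method": "step_arm", "body": {"moves": [[-27, 2, 5, 0, 0.003, 0.12, 70], [-27, 2, 15, 0, 0.003, 0.229, 70], [-27, 2, 23, 0, 0.003, 0.229, 70], [-27, 2, 25, 0, 0.003, 0.229, 70], [-27, 2, 25, 0, 0.003, 0.229, 70]]}}

```text
clock: 10.45
tcp_pos: [0.549, 0.1255, 0.0139]
orientation: [-0.259, -3.127, 0.001]
contact_force: [-0.6, 0.6, 0.5]
grip_width: 0.0696
gripper_force: 0.0
```

>>> {"method": "step_arm", "body": {"moves": [[0, 0, 2, 0, 0, 0, 70], [0, 0, 3, 0, 0, 0, 70], [0, 0, 3, 0, 0, 0, 70]]}}

```text
clock: 10.75
tcp_pos: [0.5502, 0.1257, 0.0118]
orientation: [-0.263, -3.129, -0.0]
contact_force: [-0.4, -0.6, -0.1]
grip_width: 0.0701
gripper_force: 0.0
```

>>> {"method": "step_arm", "body": {"moves": [[0, 0, 2, 0, 0, 0, 70], [0, 0, 2, 0, 0, 0, 70]]}}

```text
clock: 10.95
tcp_pos: [0.5501, 0.1257, 0.0096]
orientation: [-0.263, -3.128, -0.0]
contact_force: [0.1, 0.4, -0.4]
grip_width: 0.0702
gripper_force: 0.0
```

>>> {"method": "step_arm", "body": {"moves": [[0, 0, 2, 0, 0, 0, 70], [0, 0, 2, 0, 0, 0, 70]]}}

```text
clock: 11.15
tcp_pos: [0.5501, 0.1257, 0.0075]
orientation: [-0.263, -3.128, -0.0]
contact_force: [0.3, -0.5, -0.7]
grip_width: 0.0698
gripper_force: 0.0
```

>>> {"method": "step_arm", "body": {"moves": [[0, 0, 1.5, 0, 0, 0, 70], [0, 0, 1.5, 0, 0, 0, 70]]}}

```text
clock: 11.35
tcp_pos: [0.5501, 0.1258, 0.006]
orientation: [-0.263, -3.128, -0.0]
contact_force: [-0.1, -0.0, -0.8]
grip_width: 0.0698
gripper_force: 0.0
```

>>> {"method": "step_arm", "body": {"moves": [[0, 0, 1.5, 0, 0, 0, 70], [0, 0, 1.5, 0, 0, 0, 70]]}}

```text
clock: 11.55
tcp_pos: [0.5504, 0.1259, 0.0054]
orientation: [-0.264, -3.129, -0.0]
contact_force: [-2.6, -0.7, 6.3]
grip_width: 0.0702
gripper_force: 3.7
```

>>> {"method": "step_arm", "body": {"moves": [[0, 0, 1, 0, 0, 0, 70], [0, 0, 1, 0, 0, 0, 70]]}}

```text
clock: 11.75
tcp_pos: [0.5507, 0.126, 0.0053]
orientation: [-0.264, -3.13, -0.0]
contact_force: [-4.7, -0.5, 15.2]
grip_width: 0.0698
gripper_force: 8.0
```

>>> {"method": "step_arm", "body": {"moves": [[0, 0, -0.3, 0, 0, -0.02, 70], [0, 0, -0.3, 0, 0, -0.04, 70], [0, 0, -0.3, 0, 0, -0.06, 70], [0, 0, -0.3, 0, 0, -0.08, 70], [0, 0, -0.3, 0, 0, -0.098, 70], [0, 0, -0.3, 0, 0, -0.098, 70]]}}

```text
clock: 12.35
tcp_pos: [0.5514, 0.1262, 0.0054]
orientation: [0.109, 3.139, 0.001]
contact_force: [-1.1, -0.4, 10.5]
grip_width: 0.0699
gripper_force: 5.2
```

```bash
python3 g.py;python3 holes.py w6
```

```text
t 12.35 TCP st [-89.3  25.3   5.4] tilt 0.0 yaw -0.001 F [-1.1 -0.5 10.5] j [ 0.    0.65 -0.44  1.95  0.44  0.64  0.78] w 0.07
[ 91.4 199.7] 256 [-125.5  -53.4   13. ]
[437.7 203.5] 217 [-123.6   86.9   13. ]
[241.5 301.5] 369 [-77.6   5.3  13. ]
```

>>> {"method": "step_arm", "body": {"moves": [[2, 1, 0, 0, 0, -0.006, 70], [6, 3, 0, 0, 0, -0.013, 70], [10, 5, 0, 0, 0, -0.013, 70], [14, 7, 0, 0, 0, -0.013, 70], [16, 8, 0, 0, 0, -0.013, 70], [17.5, 8.5, 0, 0, 0, -0.013, 70], [17.5, 9.5, 0, 0, 0, -0.013, 70], [17.5, 9.5, 0, 0, 0, -0.013, 70]]}}

```text
clock: 13.2
tcp_pos: [0.5354, 0.1363, 0.0054]
orientation: [0.09, 3.139, 0.0]
contact_force: [0.9, -1.8, 8.7]
grip_width: 0.07
gripper_force: 4.4
```

```bash
python3 g.py;python3 holes.py w7
```

```text
t 13.2 TCP st [-106.    34.2    5.4] tilt 0.002 yaw 0.011 F [ 1.  -1.8  8.7] j [-0.02  0.63 -0.44  1.98  0.45  0.62  0.76] w 0.07
[ 95.  204.4] 129 [-139.2  -43.7   13. ]
[436.3 214.4] 205 [-136.3   95.5   13. ]
[239.2 306.6] 370 [-91.3  13.3  13. ]
```

>>> {"method": "step_arm", "body": {"moves": [[0.5, -0.5, 0, 0, 0, -0.01, 70], [1, -0.5, 0, 0, 0, -0.02, 70], [2, -0.5, 0, 0, 0, -0.03, 70], [2.5, 0, 0, 0, 0, -0.03, 70], [2.5, 0.5, 0, 0, 0, -0.03, 70], [2.5, 0.5, 0, 0, 0, -0.03, 70]]}}

```text
clock: 13.85
tcp_pos: [0.5332, 0.1369, 0.0054]
orientation: [0.043, 3.139, 0.001]
contact_force: [1.4, -1.8, 8.9]
grip_width: 0.0704
gripper_force: 3.9
```

```bash
python3 g.py;python3 holes.py w8
```

```text
t 13.85 TCP st [-108.2   34.8    5.4] tilt 0.002 yaw 0.041 F [ 1.5 -1.7  8.9] j [-0.02  0.63 -0.45  1.98  0.46  0.62  0.78] w 0.07
[436.5 220.1] 205 [-137.9   95.6   13. ]
[237.5 308.2] 365 [-92.1  13.5  13. ]
```

>>> {"method": "step_arm", "body": {"moves": [[1, 0, 0, 0, 0, -0.01, 70], [2, 0, 0, 0, 0, -0.015, 70], [3, 0, 0, 0, 0, -0.02, 70], [3.5, 0.5, 0, 0, 0, -0.02, 70], [3.5, 0.5, -2, 0, 0, -0.02, 70], [3.5, 0.5, -8, 0, 0, -0.02, 70], [3.5, 0.5, -60, 0, 0, 0.04, 70], [3.5, 0.5, -60, 0, 0, 0.04, 70]]}}

```text
clock: 14.7
tcp_pos: [0.5303, 0.1393, 0.0685]
orientation: [0.107, 3.135, 0.005]
contact_force: [1.5, 0.1, 0.8]
grip_width: 0.0699
gripper_force: 0.0
```

```bash
python3 g.py;python3 holes.py w9
```

```text
t 14.7 TCP st [-111.3   36.9   68.5] tilt 0.004 yaw -0.0 F [1.5 0.2 0.8] j [ 0.02  0.53 -0.5   1.97  0.37  0.73  0.8 ] w 0.07
[145.8 178.4] 122 [-140.1  -44.5   13. ]
[387.  177.8] 121 [-140.3   95.7   13. ]
[249.8 251.4] 201 [-93.1  14.3  13. ]
```

The board is flush, with its front holes at (-140,-45) and (-140,96). Next, the clip.

View pics/w9.png

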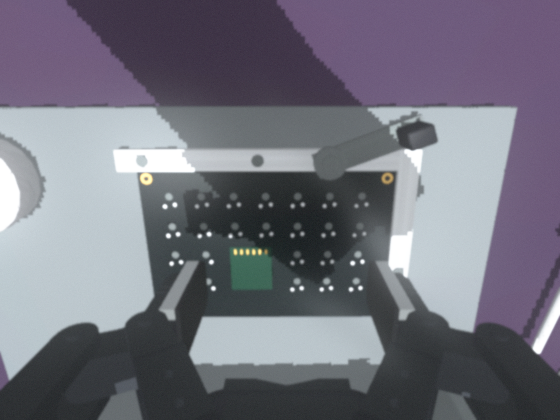

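```bash
python3 g.py -194 92 68 0 0 -194 92 29 0 0;python3 -c "
import numpy as np
for d in(22,14):
  for a in np.arange(-.4,1.75,.15): print(d,a.round(2),(np.array([-151,60])+45*np.array([np.sin(a),np.cos(a)])-d*np.array([np.cos(a),-np.sin(a)])).round(1))"
```

```text
t 14.75 TCP st [-112.1   36.2   67. ] tilt 0.003 yaw 0.001 F [ 0.8  0.3 -0.7] j [ 0.02  0.53 -0.5   1.97  0.37  0.73  0.8 ] w 0.07
[81.9 55.8 -1.1] [0.002 0.003 0.001]
[82.  55.8 37.9] [0.002 0.003 0.001]
22 -0.4 [-188.8   92.9]
22 -0.25 [-183.4   98.2]
22 -0.1 [-177.4  102.6]
22 0.05 [-170.7  106. ]
22 0.2 [-163.6  108.5]
22 0.35 [-156.2  109.8]
22 0.5 [-148.7  110. ]
22 0.65 [-141.3  109.1]
22 0.8 [-134.   107.1]
22 0.95 [-127.2  104.1]
22 1.1 [-120.9  100. ]
22 1.25 [-115.2   95.1]
22 1.4 [-110.4   89.3]
22 1.55 [-106.5   82.9]
22 1.7 [-103.5   76. ]
14 -0.4 [-181.4   96. ]
14 -0.25 [-175.7  100.1]
14 -0.1 [-169.4  103.4]
14 0.05 [-162.7  105.6]
14 0.2 [-155.8  106.9]
14 0.35 [-148.7  107.1]
14 0.5 [-141.7  106.2]
14 0.65 [-134.9  104.3]
14 0.8 [-128.5  101.4]
14 0.95 [-122.5   97.6]
14 1.1 [-117.2   92.9]
14 1.25 [-112.7   87.5]
14 1.4 [-109.    81.4]
14 1.55 [-106.3   74.9]
14 1.7 [-104.6   68.1]
```

The board sits flush in both bars. The clip is angled outward at about -0.4, with its tab at px (417,133).

>>> {"method": "step_arm", "body": {"moves": [[40, 28, -8, 0, 0.003, 0, 0], [82, 56, -8, 0, 0.003, 0, 0], [82, 56, -4, 0, 0.003, 0, 0], [82, 56, 5, 0, 0.003, 0, 0], [82, 56, 20, 0, 0.003, 0, 0], [82, 56, 38, 0, 0.003, 0, 0], [82, 56, 38, 0, 0.003, 0, 0], [82, 56, 38, 0, 0.003, 0, 0]]}}

```text
clock: 15.55
tcp_pos: [0.4496, 0.1981, 0.0256]
orientation: [-0.107, -3.133, 0.001]
contact_force: [0.0, 0.3, 0.9]
grip_width: -0.0004
gripper_force: 0.0
```

```bash
python3 g.py -181 96 29 0 0 -169 103 29 0 0 -156 107 29 0 0 -142 106 29 0 0 -128 101 29 0 0
```

```text
t 15.55 TCP st [-195.8   90.1   25.6] tilt -0.006 yaw -0.0 F [0.  0.3 0.9] j [-0.15  0.54 -0.48  2.11  0.43  0.6   0.57] w -0.0
[-14.8   5.9  -3.5] [-0.001 -0.006 -0.   ]
[-26.8  12.9  -3.6] [-0.001 -0.006 -0.   ]
[-39.8  16.9  -3.7] [-0.001 -0.006 -0.   ]
[-53.8  15.9  -3.8] [-0.001 -0.006 -0.   ]
[-67.8  10.9  -3.9] [-0.001 -0.006 -0.   ]
```

>>> {"method": "step_arm", "body": {"moves": [[-8, 3, -3, 0, 0, 0, 0], [-15, 6, -3, 0, 0, 0, 0], [-21, 10, -3, 0, 0, 0, 0], [-27, 13, -3, 0, 0, 0, 0], [-33, 15, -3, 0, 0, 0, 0], [-40, 17, -3, 0, 0, 0, 0], [-47, 17, -3, 0, 0, 0, 0], [-54, 16, -3, 0, 0, 0, 0]]}}

```text
clock: 16.35
tcp_pos: [0.5049, 0.2116, 0.029]
orientation: [-0.105, -3.135, -0.001]
contact_force: [-1.4, 0.6, -0.3]
grip_width: 0.0
gripper_force: 0.5
```

```bash
python3 g.py -135 104 29 0 0 -128 101 29 0 0  -122 97 29 0 0 -117 92 29 0 0 -113 87 29 0 0 -109 80 29 0 0 -107 74 29 0 0 -106 70 29 0 0
```

```text
t 16.35 TCP st [-141.5  107.3   29. ] tilt -0.005 yaw 0.001 F [-1.4  0.5 -0.3] j [-0.14  0.6  -0.48  1.98  0.42  0.67  0.62] w 0.0
[-6.5 -3.4 -0.1] [ 0.001 -0.005  0.001]
[-13.5  -6.4  -0.1] [ 0.001 -0.005  0.001]
[-19.5 -10.4  -0.2] [ 0.001 -0.005  0.001]
[-24.5 -15.4  -0.2] [ 0.001 -0.005  0.001]
[-28.5 -20.4  -0.2] [ 0.001 -0.005  0.001]
[-32.5 -27.4  -0.2] [ 0.001 -0.005  0.001]
[-34.5 -33.4  -0.2] [ 0.001 -0.005  0.001]
[-35.5 -37.4  -0.2] [ 0.001 -0.005  0.001]
```

>>> {"method": "step_arm", "body": {"moves": [[-6, -3, 0, 0, 0, 0, 0], [-13, -6, 0, 0, 0, 0, 0], [-19, -10, 0, 0, 0, 0, 0], [-24, -15, 0, 0, 0, 0, 0], [-28, -20, 0, 0, 0, 0, 0], [-32, -27, 0, 0, 0, 0, 0], [-34, -33, 0, 0, 0, 0, 0], [-35, -37, 0, 0, 0, 0, 0]]}}

```text
clock: 17.15
tcp_pos: [0.537, 0.1765, 0.0293]
orientation: [-0.103, -3.136, -0.012]
contact_force: [-4.9, 15.9, -3.6]
grip_width: -0.0001
gripper_force: 7.8
```

```bash
python3 g.py
```

```text
t 17.15 TCP st [-107.2   74.5   29.3] tilt -0.004 yaw 0.003 F [-6.  15.5 -3.6] j [-0.06  0.62 -0.48  1.94  0.42  0.69  0.72] w -0.0
```

The clip is on its stop. I'll back off, lift and check.

>>> {"method": "step_arm", "body": {"moves": [[0, 5, 0, 0, 0, 0, 0], [0, 12, 0, 0, 0, 0, 0], [0, 12, -30, 0, 0, 0, 0], [30, 0, -70, 0, 0, 0, 0], [20, -35, -90, 0, 0, 0, 0], [20, -35, -90, 0, 0, 0, 0], [20, -35, -90, 0, 0, 0, 0]]}}

```text
clock: 17.85
tcp_pos: [0.5164, 0.1372, 0.1197]
orientation: [-0.11, -3.137, -0.0]
contact_force: [-0.1, 0.8, -0.6]
grip_width: -0.0
gripper_force: 0.0
```

```bash
python3 holes.py w10; python3 g.py
```

```text
[179.5 180.3] 81 [-140.   -44.5   13. ]
[370.6 179.6] 71 [-140.1   95.6   13. ]
[261.6 239. ] 137 [-93.   14.5  13. ]
[190.4 287.5] 76 [-50.2 -44.4  13. ]
[362.6 287.1] 75 [-50.3  95.5  13. ]
t 17.9 TCP st [-125.9   34.9  119. ] tilt -0.004 yaw -0.0 F [-0.   0.6 -0.3] j [ 0.06  0.45 -0.55  1.96  0.31  0.82  0.85] w -0.0
```

View pics/w10.png

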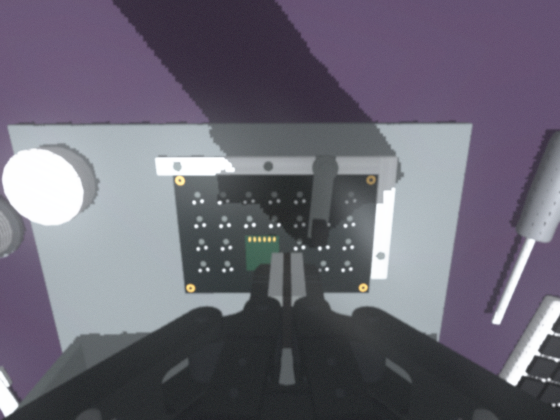

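The board is flush and square, with its holes at (179,180), (371,180), (190,288) and (363,287). The clip points straight in, from (323,165) to (318,235).

```bash
python3 -c "
from bench import r
print(r.hand_in())"
```

```text
the job is handed in; nothing more can be done
None
```

I slid the board flush into the corner of the two stop bars, swung the clip to its stop so it points in over the board, and handed the job in at about 18 s; no verdict came back.

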